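# Shut and latch the open pantry canister

## Task

One of the two box canisters on the pantry shelf stands open. With the fingertips, first push its bamboo lid down fully shut, then push its red toggle lever over past centre towards the lid so that it snaps into its latched position. Only touch and push: pick nothing up, keep the canister standing where it is, and leave the other canister and everything else alone.

Things in the scene. Friction and masses are not known exactly. Their poses are not given: they have to be found in the camera images.
- canister: The canister to close: its lid stands open and its lever is released. Clear acrylic box canister, 180 (x) x 140 (y) x 90 mm high to its rim, about 0.9 kg, standing loose on the marble. Origin: centre of its underside; z up; its -x side carries the lever and faces the robot more or less, its +x side carries the lid's hinge. The second canister is alike in build.
- canister_lid (a joint): Hinge angle of the flat bamboo lid of canister, rad: 0 = shut flat on the rim, 1.4 = wide open. Hinge axis along the canister's y, at 93 mm in x and 94 mm in z of the canister's frame; the lid, 10 mm thick and 140 mm wide, runs 175 mm from the hinge towards the lever side; when shut its top lies 100 mm above the marble. The hinge is stiff enough (0.18 N m friction) that the lid stays at any angle; a push down of 1 to 3 N on the top of the lid closes it.
- canister_lever (a joint): Angle of the toggle lever of canister, rad: 0 = leaning 0.5 rad outwards, away from the lid (released); 0.5 = upright, dead centre; 1.0 = leaning 0.5 rad inwards over the lid (latched). An over-centre spring drives it to whichever end is nearer; about 2 N square to the red pad starts it from an end, up to 4 N if the finger pushes level and rubs along the pad; the canister itself slides at about 6 N.
- canister_lever_tip (a point): Free end of that lever, which turns about the canister's y axis at (-104, 0, 94) mm of the canister's frame. The lever is 58 mm long from that pivot: a steel bar 26 mm wide and 6 mm thick, with a red pad 34 mm wide, 9 mm thick and 30 mm long at its end. A 30 mm steel claw on the same pivot stands half upright when released and lies 2 mm over the lid's edge when latched, so it holds the lid shut, and keeps it from closing if the lever is flipped first.
- canister_lid_edge (a point): Middle of the top of the free edge of the lid of canister, 175 mm from its hinge.
- spare: The other canister, already shut and latched: leave it alone. Clear acrylic box canister, 180 (x) x 140 (y) x 90 mm high to its rim, about 0.9 kg, standing loose on the marble. Origin: centre of its underside; z up; its -x side carries the lever and faces the robot more or less, its +x side carries the lid's hinge. The second canister is alike in build.
- spare_lid (a joint): Hinge angle of the flat bamboo lid of spare, rad: 0 = shut flat on the rim, 1.4 = wide open. Hinge axis along the canister's y, at 93 mm in x and 94 mm in z of the canister's frame; the lid, 10 mm thick and 140 mm wide, runs 175 mm from the hinge towards the lever side; when shut its top lies 100 mm above the marble. The hinge is stiff enough (0.18 N m friction) that the lid stays at any angle; a push down of 1 to 3 N on the top of the lid closes it.
- spare_lever (a joint): Angle of the like lever of the other canister, counted the other way, rad: 0 = latched over its lid (as it starts), 1.0 = released.
- spare_lever_tip (a point): Free end of that lever, which turns about the canister's y axis at (-104, 0, 94) mm of the canister's frame. The lever is 58 mm long from that pivot: a steel bar 26 mm wide and 6 mm thick, with a red pad 34 mm wide, 9 mm thick and 30 mm long at its end. A 30 mm steel claw on the same pivot stands half upright when released and lies 2 mm over the lid's edge when latched, so it holds the lid shut, and keeps it from closing if the lever is flipped first.
- spare_lid_edge (a point): Middle of the top of the free edge of the lid of spare, 175 mm from its hinge.
- green_jar: Green glazed ceramic jar with knobbed lid, 100 mm across, 132 mm high, loose bystander; origin under its centre.
- scoop: Stainless steel scoop lying on the marble, 180 mm long, 50 mm wide, 30 mm high, handle towards its -x, loose bystander; origin on the underside, near the blade.
- spice_tray: Bamboo tray 100 x 260 x 35 mm (x, y, z) with three spice jars in it, 78 mm high in all, bystander behind the canisters; origin under its centre.
- twist_canister: Round clear acrylic canister with white twist cap, 94 mm across, 156 mm high, loose bystander; origin under its centre.
- bowl: White ceramic bowl, 120 mm across, 55 mm high, loose bystander; origin under its centre.
- dispenser: Glass cereal dispenser on a steel foot 170 x 170 mm, 370 mm high, grey knob in front, fixed, at the far left; origin under its centre.

How it is judged (in metres and radians):
On the way, in this order (a step that is already met when the one before it is completed fails the run):
1. the lid is pushed shut while the lever is still released (value of joint canister_lid below 0.05 rad and value of joint canister_lever below 0.4 rad), for 0.2 s.
2. the lever snaps over into its latched position (value of joint canister_lever above 0.88 rad), for 0.2 s.
At the end, for the whole second after the job is handed in: The lid of the open canister is shut (hinge under 0.05 rad) and its lever latched (over 0.88 rad of 1.0), the canister upright, at rest and within 40 mm of where it stood, the other canister still shut and latched (value of joint canister_lid below 0.05 rad and value of joint canister_lever above 0.88 rad and distance of canister from where it was at the start of the episode below 0.04 m and angle between canister's own z axis and vertical below 0.05 rad and linear speed of canister below 0.02 m/s and value of joint spare_lid below 0.1 rad and value of joint spare_lever below 0.15 rad); the robot touches nothing.
It fails at once if the lever is flipped past centre while the lid is still open (value of joint canister_lever above 0.6 rad and value of joint canister_lid above 0.12 rad).
It fails at once if the canister is lifted off the marble (more than 15 mm) or tipped (more than 0.2 rad) (height (world z) of canister above 0.015 m or angle between canister's own z axis and vertical above 0.2 rad).
It fails at once if the canister is shoved more than 40 mm from its place (distance of canister from where it was at the start of the episode above 0.04 m).
It fails at once if the other canister is shifted more than 25 mm, opened or unlatched (distance of spare from where it was at the start of the episode above 0.025 m or value of joint spare_lid above 0.1 rad or value of joint spare_lever above 0.35 rad).
It fails at once if a bystander (jar, scoop, spice tray, twist-cap canister, bowl) is moved or lifted more than 25 mm (distance of any of green_jar, scoop, spice_tray, twist_canister, bowl from where it was at the start of the episode above 0.025 m).
It also fails if it takes over 50 s, if anything falls off the work surface, if the arm or the gripper's body presses on something with over 40 N, if the wrist force passes 120 N, or if a joint passes its speed limit or range.

## Robot

A 6-joint arm with a two-finger parallel gripper is mounted at the origin on the work surface. World frame = base frame: x ahead of the robot, y to its left, z up, the work surface at z = 0. Lengths are in mm, angles in rad, forces in N, time in s.
With the tool pointing down it reaches from about 375 to 750 mm from the base axis. Payload 9 kg.
Tool frame: the origin (TCP) lies midway between the tips of the shut fingers; the grasp point (between the pads) lies 19 mm behind it; z points along the fingers, y is the line along which they close (so a half turn about z gives the same grasp; the last joint's range is limited). The gripper opens to 85 mm and grips with 20 to 120 N. Pads are 22 mm wide; open, the fingers measure 114 mm over their backs; the gripper's body (76 mm by 85 mm) begins 54 mm behind the grasp point. The pads swing forward as they close: fully open they stand 13 mm farther back than shut.
Start: joints at [1.063, 0.104, 0.097, 1.564, 0, 1.353], TCP at [171.46, 575.011, 231.331] pointing down, gripper open.
Joint ranges: [-2.99, 2.99], [-0.84, 1.86], [-1.1, 1.16], [-1.84, 2.11], [-1.51, 1.56], [-3.14, 3.14]. Speed limits (rad/s): [2.22, 2.22, 2.57, 3.14, 3.14, 3.14].

## Interface

Orientations are given as a unit quaternion [w, x, y, z].
In Python, from station import ctrl gives the robot as it stands. Calls block until the motion is done:
- ctrl.move_to(position, orientation): joint-space move of the TCP to a pose.
- ctrl.move_l(position, orientation=None, vel=150): straight line of the TCP; orientation=None keeps the orientation; vel is the mean speed in mm/s.
- ctrl.set_joints(angles): joint-space move.
- ctrl.grip(opening, grasp_force=None): opening from 0.0 (shut) to 1.0 (fully open); grasp_force is the grip in N (None keeps the last); returns when the fingers have stopped.
- ctrl.wait(seconds).
- ctrl.ik(position, orientation): joint angles nearest the present ones, or None.
- ctrl.capture(name): name is "scene" or "top" or "wrist"; returns a dict with "pixels" (384x512x3 uint8, red, green, blue), "depth" (384x512 float32, mm along the optical axis (not along the pixel's ray), 0 where there is no reading), "camera_matrix" (3x3 intrinsics, pixels), "rvec" (rotation vector, rad) and "tvec" (3), from world to camera coordinates, as OpenCV has them; the wrist camera has in their place "mount" (4x4, takes a point from camera to tool coordinates, whose origin is the TCP and whose axes are the flange's). Camera axes: x right, y down, z forward; pixel columns grow to the right and rows downward; lengths in mm; the calibration is good to about 2 mm. A picture is of the moment at which its call begins: read the wrist's pose just before it.
A pose or a line that the arm cannot do raises ctrl.IKError and nothing moves.
- ctrl.close_job(): hands the job in; it is judged then, once.
Readings, each from a call of its own:
- ctrl.current_time(): time.
- ctrl.current_q(): joint angles.
- ctrl.current_dq(): joint speeds.
- ctrl.current_joint_efforts(): joint torques, N m.
- ctrl.current_tcp_pos(): TCP position.
- ctrl.current_eef_rot(): TCP orientation.
- ctrl.current_ft_force(): force on the tool from outside, world axes, zero at the start.
- ctrl.current_moment(): the same for the moment, N m.
- ctrl.current_gripper_width(): opening from 0.0 (shut) to 1.0 (fully open).
- ctrl.current_gripper_force(): force on a finger pad.
Only numpy, scipy, OpenCV 4.12 (cv2) and the standard library are available. Lean on these libraries where they do the work, as an engineer would, in place of code of your own. Each camera call takes 0.05 s, during which the arm holds its last target. There are 200 camera calls.

## Working session

There is one attempt and no reset: what is moved stays moved. The work goes in short steps, each a Python script; the robot and the scene stay as the last script left them, time stands still between calls to the robot, and variables do not carry over. Pictures are saved under pics/ and viewed, at most 10 in all, crops included, and the job is handed in when it is done.

```bash
mkdir -p pics
cat > h.py <<'E'
import numpy as np, cv2
from station import ctrl
def snap(n,f):
    c=ctrl.capture(n); np.savez('pics/'+f+'.npz',**{k:v for k,v in c.items()}); cv2.imwrite('pics/'+f+'.png',c['pixels'][:,:,::-1]); return c
def world(c,u,v,d=None):
    R=cv2.Rodrigues(np.array(c['rvec'],float))[0]; K=c['camera_matrix']
    if d is None: d=c['depth'][v,u]
    p=np.linalg.inv(K)@[u,v,1]*d
    return R.T@(p-np.array(c['tvec']).ravel())
E
python3 - <<'E'
from h import *
for n in('scene','top'):
    c=snap(n,n); print(n,c['camera_matrix'],c['rvec'],c['tvec'])
a=[cv2.imread(f'pics/{n}.png') for n in('scene','top')]
cv2.imwrite('pics/s2.png',cv2.resize(a[0],(800,600)));cv2.imwrite('pics/t2.png',cv2.resize(a[1],(800,600)))
E
```

```text
scene [[387.56440324   0.         255.46463582]
 [  0.         387.56440324 194.58100706]
 [  0.           0.           1.        ]] [ 1.42342635  2.07580601 -0.93096011] [ 225.48460303 -286.33598727 1848.67734229]
top [[419.10165644   0.         255.8745999 ]
 [  0.         419.10165644 187.32435757]
 [  0.           0.           1.        ]] [ 2.18317094 -2.20002052  0.08446014] [ -16.17046389  629.29712747 1476.27189481]
```

View pics/s2.png

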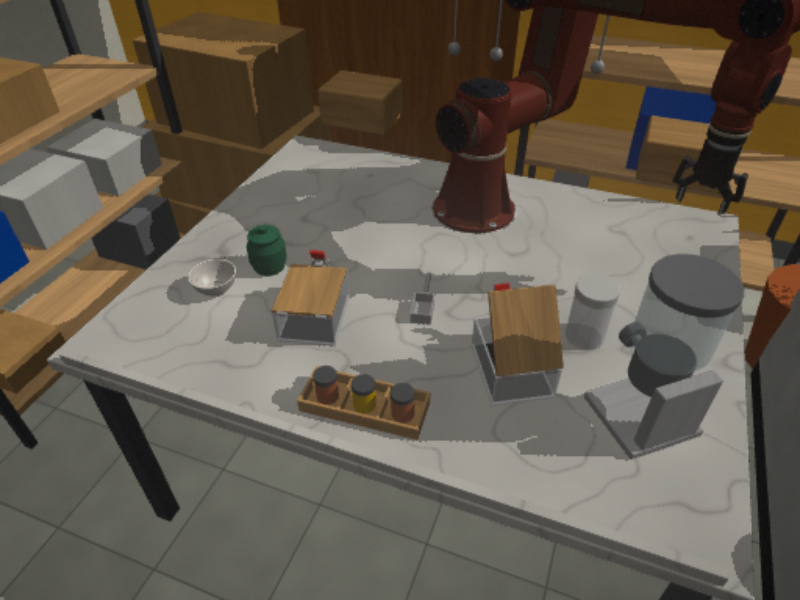

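View pics/t2.png

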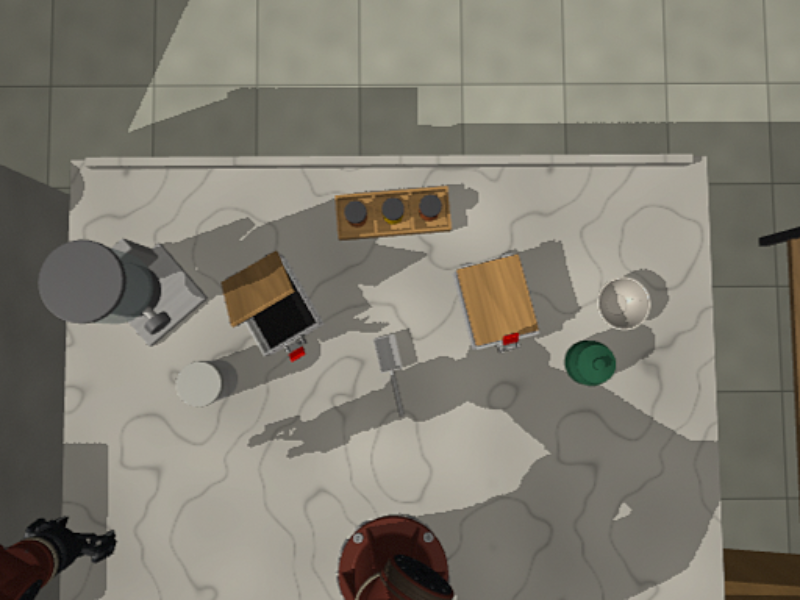

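The open canister is the left one in the top view, with its pad at about (296,353)/800 and its lid spanning (222–293, 252–325). The latched spare has its pad at (510,340). The robot base is at the bottom of the picture.

Run:
```python
from h import *
c=dict(np.load('pics/top.npz')); im=c['pixels'].astype(int)
cv2.imwrite('pics/tc.png',cv2.resize(c['pixels'][150:240,110:220,::-1],None,fx=6.5,fy=6.5,interpolation=cv2.INTER_CUBIC))
hsv=cv2.cvtColor(c['pixels'],cv2.COLOR_RGB2HSV)
def pts(c,m): return np.array([world(c,u,v) for v,u in zip(*np.nonzero(m)) if c['depth'][v,u]>0])
reg=np.zeros(im.shape[:2],bool); reg[155:235,130:210]=1
red=(im[...,0]>150)&(im[...,1]<70)&reg; P=pts(c,red); print('red',len(P),P.mean(0),P.min(0),P.max(0))
wood=reg&(im[...,0]-im[...,2]>40)&~(im[...,1]<70)
wood=cv2.erode(wood.astype(np.uint8),np.ones((3,3)))>0
P=pts(c,wood); m=np.median(P,0); 
for _ in range(4):
    U,S,V=np.linalg.svd(P-P.mean(0),full_matrices=False); n=V[2]*np.sign(V[2][2]); r=(P-P.mean(0))@n; P=P[abs(r)<max(5,2*np.std(r))]
print('lid',len(P),P.mean(0),n,'angle',np.arccos(n[2]),'res',r.std(),P.min(0),P.max(0))
# lowest/highest
a=n[:2]/np.linalg.norm(n[:2]);s=P[:,:2]@a; print('n az',np.arctan2(n[1],n[0]));
for i in np.argsort(P[:,2])[[0,5,-5,-1]]: print(P[i])
```

```text
red 20 [489.79035251 195.91553547 144.1438499 ] [479.9526046  183.1998919  138.28877345] [499.52438019 208.76235577 149.35839135]
lid 665 [613.19512277 269.61582198 199.30377499] [0.66449192 0.38518094 0.64037968] angle 0.8758038202127078 res 1.498436888725996 [557.14917509 198.34355591 148.20509107] [671.15399262 340.16435936 235.05479787]
n az 0.5253310885307738
[624.23350204 332.15952971 148.20509107]
[630.25704925 311.51254797 153.22304575]
[566.13437214 295.3269276  233.53611517]
[593.22335558 252.56482797 235.05479787]
```

View pics/tc.png

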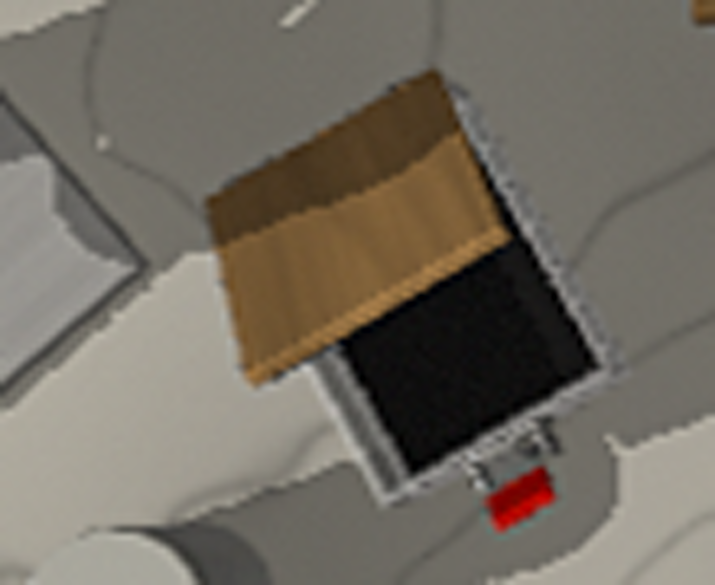

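```bash
cat >> h.py <<'E'
def plane(c,u,v,z):
    a=world(c,u,v,500.);b=world(c,u,v,1500.); return a+(b-a)*(z-a[2])/(b[2]-a[2])
from scipy.spatial.transform import Rotation as Ro
def down(az):
    x=np.array([np.cos(az),np.sin(az),0]);z=np.array([0,0,-1.]);R=np.c_[x,np.cross(z,x),z]
    q=Ro.from_matrix(R).as_quat(); return [q[3],*q[:3]]
E
python3 - <<'E'
from h import *
c=dict(np.load('pics/top.npz'))
g=lambda x,y,z: plane(c,110+x/6.5-.42,150+y/6.5-.42,z)
rimL=g(388,500,90);rimR=g(612,370,90);print('rim',rimL,rimR)
d=rimR-rimL;print('width',np.linalg.norm(d),'az',np.arctan2(d[0],-d[1]))
e1=g(247,363,231);e2=g(502,228,231);print('edge',e1,e2,np.linalg.norm(e1-e2)); d=e2-e1;print('az',np.arctan2(d[0],-d[1]))
az=.53;X=np.array([np.cos(az),np.sin(az)]);Y=np.array([-X[1],X[0]])
print('centre from rim',(rimL+rimR)[:2]/2+90*X,'edge',(e1+e2)[:2]/2+15*X,'pad',np.array([489.8,195.9])+130*X)
print('twist',plane(c,200*.64,383*.64,156))
print('q',ctrl.current_eef_rot())
for s in(0,np.pi):
  for p in([350,350,330],[598,265,290],[598,265,103],[460,180,220],[460,180,125],[520,215,125]): print(s,p,ctrl.ik(p,down(az+s)))
E
```

```text
rim [493.89670034 273.56229704  90.        ] [560.56356553 157.19461077  90.        ]
width 134.11155550970756 az 0.5202534625946762
edge [561.98088731 312.41155318 231.        ] [624.74640427 192.91097794 231.        ] 134.98110090202883
az 0.4836287957210209
centre from rim [604.88276928 260.87645462] edge [606.30575185 260.24426568] pad [601.96491917 261.61933436]
twist [437.003884   392.57586692 156.        ]
q [-2.17107771e-04  1.44421276e-01  9.89516124e-01 -5.37463874e-04]
0 [350, 350, 330] [ 0.5204787  -0.16626746  0.01359484  1.75065862  0.          3.13207136]
0 [598, 265, 290] [0.21767883 0.30308515 0.42842876 1.69613993 0.         2.82927149]
0 [598, 265, 103] [0.21767883 0.28224662 0.06346739 1.3520171  0.         2.82927149]
0 [460, 180, 220] [ 0.10751285 -0.22278339 -0.23833988  1.55523984  0.          2.71910551]
0 [460, 180, 125] [ 0.10751285 -0.21704773 -0.40560375  1.38224031  0.          2.71910551]
0 [520, 215, 125] [ 1.59650100e-01 -2.32908370e-03 -2.05294977e-01  1.36783043e+00
  0.00000000e+00  2.77124275e+00]
3.141592653589793 [350, 350, 330] [ 0.5204787  -0.16626746  0.01359484  1.75065862  0.         -0.0095213 ]
3.141592653589793 [598, 265, 290] [ 0.21767883  0.30308515  0.42842876  1.69613993  0.         -0.31232117]
3.141592653589793 [598, 265, 103] [ 0.21767883  0.28224662  0.06346739  1.3520171   0.         -0.31232117]
3.141592653589793 [460, 180, 220] [ 0.10751285 -0.22278339 -0.23833988  1.55523984  0.         -0.42248715]
3.141592653589793 [460, 180, 125] [ 0.10751285 -0.21704773 -0.40560375  1.38224031  0.         -0.42248715]
3.141592653589793 [520, 215, 125] [ 0.1596501  -0.00232908 -0.20529498  1.36783043  0.         -0.3703499 ]
```

```bash
cat >> h.py <<'E'
C=np.array([604.,261.]);az=.52;Xc=np.array([np.cos(az),np.sin(az)]);Q=down(az+np.pi)
def L(x,z): p=C+x*Xc; return [p[0],p[1],z]
def F(): f=np.array(ctrl.current_ft_force()); return np.r_[f[:2]@Xc,f[2]].round(1)
E
python3 - <<'E'
from h import *
ctrl.grip(0.0)
ctrl.move_to([170,400,340],ctrl.current_eef_rot())
ctrl.move_to([430,100,340],Q)
ctrl.move_to(L(5,300),Q)
print('free',F(),ctrl.current_time())
for x,z in((5,240),(5,210),(5,180),(5,150),(-15,127),(-35,108),(-35,104)):
    ctrl.move_l(L(x,z),vel=60); print(x,z,F(),np.round(ctrl.current_tcp_pos(),1))
z=104
while z>96 and F()[1]<5:
    z-=1; ctrl.move_l(L(-35,z),vel=20); print(z,F())
ctrl.wait(.3); print(ctrl.current_time(),F())
E
```

```text
free [-0.7  0.6] 4.2083
5 240 [0.2 0.5] [608.6 263.6 240.6]
5 210 [-0.5  0.4] [608.2 263.4 209.9]
5 180 [-0.2 -0.3] [608.2 263.5 179.8]
5 150 [ 1.1 -0.3] [608.2 263.5 149.8]
-15 127 [0.6 0. ] [591.2 253.6 127.4]
-35 108 [ 0.3 -0.5] [573.8 243.6 108.3]
-35 104 [1.3 0.4] [573.6 243.6 103.8]
103 [-0.1  0.4]
102 [-0.1 -0.3]
101 [-0.8  0.1]
100 [-0.3  1.4]
99 [-3.5  8.3]
10.375 [-3.3  8.6]
```

Run:
```python
from h import *
ctrl.move_l(L(-35,215),vel=150); ctrl.move_l(L(-190,215),vel=200)
c=snap('top','top3')
im=c['pixels'].astype(int);reg=np.zeros(im.shape[:2],bool); reg[150:240,125:215]=1
red=(im[...,0]>140)&(im[...,1]<70)&reg
P=np.array([world(c,u,v) for v,u in zip(*np.nonzero(red))]); print(len(P),P.mean(0) if len(P) else '')
cv2.imwrite('pics/tc3.png',cv2.resize(c['pixels'][150:240,110:220,::-1],None,fx=6.5,fy=6.5,interpolation=cv2.INTER_CUBIC))
s=snap('scene','s3');cv2.imwrite('pics/sc3.png',cv2.resize(s['pixels'][160:270,280:420,::-1],None,fx=5.4,fy=5.4,interpolation=cv2.INTER_CUBIC))
```

```text
24 [491.00249662 195.3558834  143.91944636]
```

View pics/tc3.png

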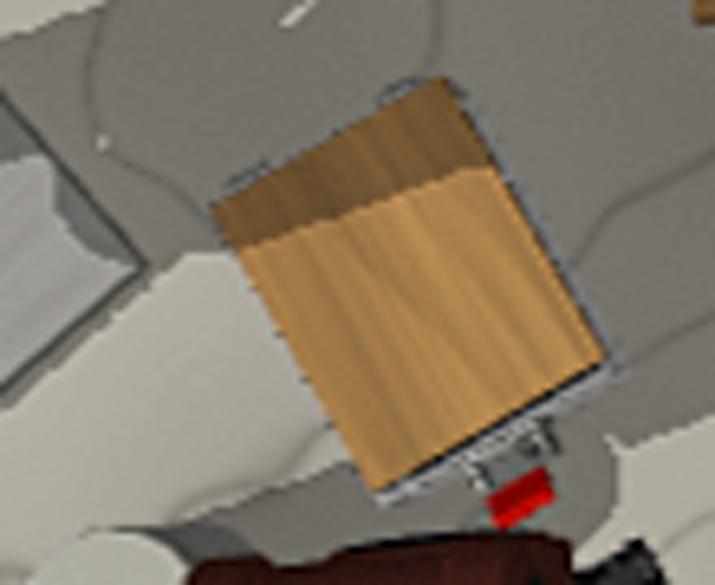

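View pics/sc3.png

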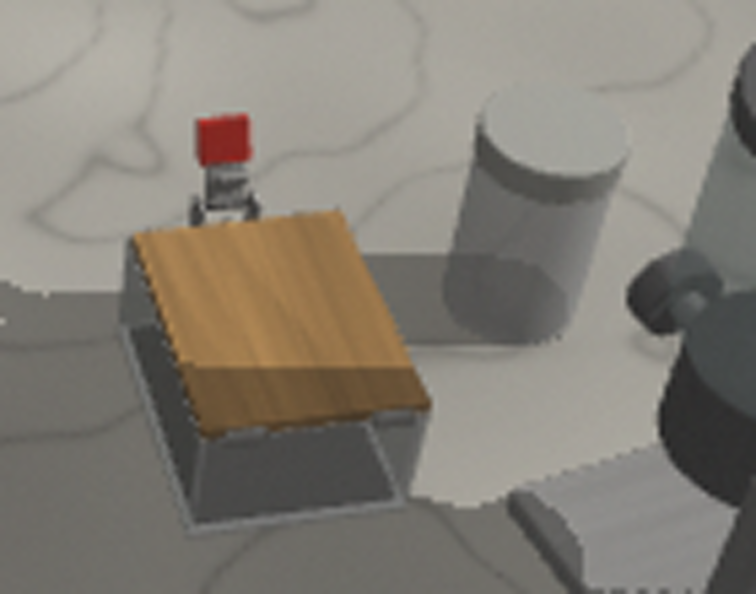

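The lid lies flat at z≈100 mm. The canister hasn't moved and the pad is still released, at (520,498) in the top crop. Next is the lever.

Run:
```python
from h import *
ctrl.move_l(L(-190,128),vel=150); print(F())
x=-160; ctrl.move_l(L(x,128),vel=100); print(x,F())
while x<-104:
    x+=4; ctrl.move_l(L(x,128),vel=40); f=F(); print(x,f)
    if f[0]<-9: print('stop');break
ctrl.wait(.3);print(F())
ctrl.move_l(L(-190,128),vel=150);ctrl.move_l(L(-230,240),vel=150);print(ctrl.current_time(),F())
c=snap('top','top4')
cv2.imwrite('pics/tc4.png',cv2.resize(c['pixels'][150:240,110:220,::-1],None,fx=6.5,fy=6.5,interpolation=cv2.INTER_CUBIC))
s=snap('scene','s4');cv2.imwrite('pics/sc4.png',cv2.resize(s['pixels'][160:270,280:420,::-1],None,fx=5.4,fy=5.4,interpolation=cv2.INTER_CUBIC))
im=c['pixels'].astype(int);reg=np.zeros(im.shape[:2],bool); reg[150:240,125:215]=1
red=(im[...,0]>140)&(im[...,1]<70)&reg
P=np.array([world(c,u,v) for v,u in zip(*np.nonzero(red))]); print(len(P),P.mean(0),(P.mean(0)[:2]-C)@Xc)
```

```text
[0.1 0.7]
-160 [1.1 0.4]
-156 [-0.2  0.7]
-152 [ 0.1 -0.1]
-148 [-2.  -0.1]
-144 [-2.8  0.5]
-140 [-1.7 -0.7]
-136 [-1.5  0.6]
-132 [-1.1 -0.5]
-128 [-0.4  0.4]
-124 [ 0.4 -0.6]
-120 [0.3 0.1]
-116 [-0.  -0.4]
-112 [ 0.2 -0.1]
-108 [ 0.6 -1.1]
-104 [ 0.6 -0.4]
[-0.9  0.3]
18.975 [ 0.7 -0.4]
24 [535.5909959  222.01739989 144.12614225] -78.73632553841811
```

View pics/tc4.png

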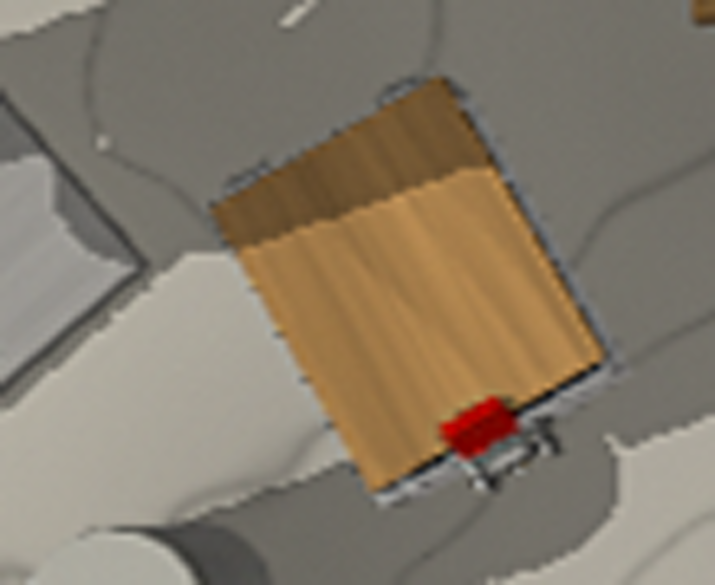

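View pics/sc4.png

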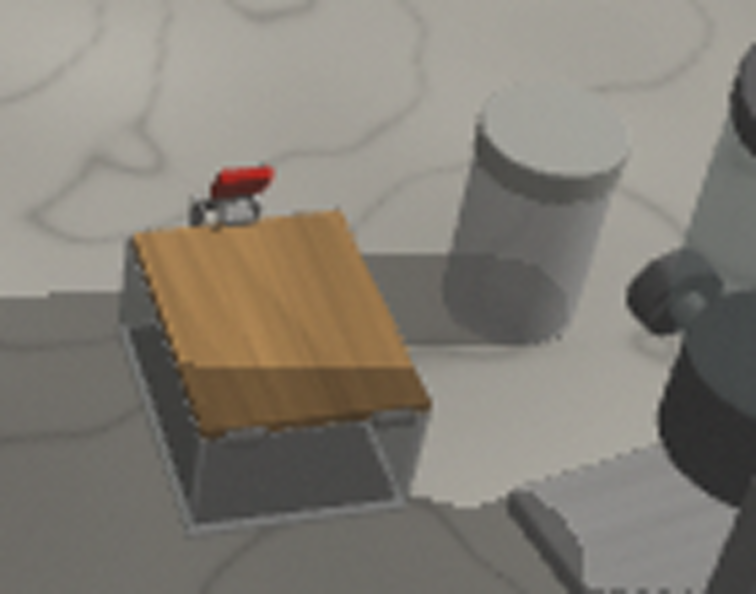

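The lever is latched: the pad is at (480,428) in the top crop and now leans over the lid. Its position mirrors the released one about the pivot. The canister hasn't moved and the arm is clear.

```bash
python3 -c "
from h import *
print(ctrl.close_job())"
```

```text
the job is handed in; nothing more can be done
None
```

The open canister's lid is pushed shut and its red lever snapped over into the latched position, in that order; the canister stayed in place, and I handed the job in after about 19 s of robot time (no verdict was returned).

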